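# Lock the sensor plug into the spring-loaded test dock and hold it home

## Task

Slide the orange shutter of the grey test dock fully open by its black grip, then pick up the blue-handled sensor plug and push it into the uncovered socket, lugs in the two slots, until its flange is down on the plate. Keeping it pressed down, twist it a quarter turn clockwise (seen from above) against the spring, and finish while still gripping it and pressing it fully home there: do not let go. Leave the bottle, the beaker and the black bung where they stand.

Things in the scene. Friction and masses are not known exactly. Their poses are not given: they have to be found in the camera images.
- dock: grey box, 88 mm (x) by 172 mm (y) by 50 mm high, fixed to the bench. Origin on the bench straight below the centre of the socket; the box reaches x -44..44 mm and y -44..128 mm from there. Its two lug slots lie along its own x; the shutter opens toward its own +y.
- mouth (a point): centre of the socket at the dock's top plate (8 mm aluminium), 50 mm above the bench, axes as the dock's. Bore 32 mm across with two opposite slots 13 mm wide along x, reaching 24 mm from the axis (blue marks beyond their ends). Orange marks at +-y: where the handle points when locked. Steel guide strips at x = +-30.5 to 40 mm stand 3.5 mm above the plate.
- shutter (a joint): travel of the orange shutter in m: 0 covers the socket, 0.08 is fully open against its end stop (it starts between 0 and 0.015). Stays where it is left; about 1.2 N of friction. Slides along the dock's +y. Fully open, its plate begins 51 mm from the socket's axis.
- shutter_grip (a point): middle of the black upright grip on the shutter: 12 mm thick along the dock's y, 34 mm wide along its x, its top 14 mm above this point, the 4 mm shutter plate 16 mm below it. Axes as the dock's. When the shutter is fully open it lies 94 mm from the socket's axis.
- plug_grip (a point): middle of the plug's upright blue handle, on the plug's axis, 46 mm above its underside. Handle 44 mm long along its own x, 16 mm thick along y, reaching 20 mm above and 20 mm below this point. The loose plug (about 120 g, 66 mm high) stands upright on the bench; it is the same after a half turn.
- plug: the same plug, origin at the centre of its underside, axes as plug_grip. Below the handle: black flange 44 mm across, 4 mm thick, its underside 22 mm above the origin; round shaft 28 mm across with tapered nose; two opposite lugs along x (like the handle), 8 mm wide, 41 mm over their tips, 4 to 10 mm above the origin.
- plunger (a joint): how far the plug presses the spring plunger in the socket down, m: 0 at rest, 0.012 with the flange flush on the plate. The nose meets it with the flange 12 mm above the plate; it pushes back with 5 N, 12 N at flush. The lugs can turn only beyond about 0.008; turned but not pressed, the plug rises back to 0.008.
- rotor (a joint): angle (rad) of a sprung rotor in the socket that the lugs push when the plug turns clockwise (from above): 0 at rest, met after about 10 degrees, 1.39 at an exact quarter turn, end stop 1.52 (plug at 97 degrees). Torque back 0.04 to 0.13 N m. Anticlockwise turning is blocked.
- bottle_red: white bottle with red cap, 36 mm across, 78 mm high, bystander; origin at the centre of its underside
- beaker: clear beaker, 72 mm across, 90 mm high, bystander; origin at the centre of its underside
- bung_black: black rubber bung, 23 mm across, 24 mm high, bystander; origin at the centre of its underside

How it is judged:
On the way, in this order (a step that is already met when the one before it is completed fails the run):
1. the shutter is slid open (value of joint shutter above 0.07 m), for 0.2 s.
2. the plug, not yet turned, is pushed down into the socket against the spring (value of joint plunger above 0.008 m and horizontal distance between plug and mouth below 0.004 m and angle between the x axis of plug_grip and the x axis of mouth, either way round below 0.45 rad), for 0.1 s.
At the end, for the whole second after the job is handed in: Shutter open over 70 of 80 mm; fingers still grip the plug, at rest in the socket, upright within 7 deg, pressed to within 2.8 mm of flush (plunger over 9.2 mm, lost if not pressed), turned clockwise a quarter turn within 15 deg with the rotor carried round (over 1.13 rad) (value of joint shutter above 0.07 m and value of joint plunger above 0.0092 m and value of joint rotor above 1.13 rad and angle between the x axis of plug_grip and the x axis of mouth, either way round above 1.31 rad and horizontal distance between plug and mouth below 0.004 m and angle between plug's own z axis and vertical below 0.12 rad and contact force between the fingers and plug above 2 N and angular speed of plug below 0.2 rad/s); the arm keeps its last pose, push and grip.
It fails at once if a bystander (bottle, beaker or bung) is moved more than 30 mm (distance of any of bottle_red, beaker, bung_black from where it was at the start of the episode above 0.03 m).
It also fails if it takes over 64 s, if anything falls off the work surface, if the arm or the gripper's body presses on something with over 40 N, if the wrist force passes 120 N, or if a joint passes its speed limit or range.

## Robot

A 6-joint arm with a two-finger parallel gripper is mounted at the origin on a cart in front of the work surface, level with it; the furniture and walls round the work are solid. World frame = base frame: x ahead of the robot, y to its left, z up, the work surface at z = 0. Lengths are in m, angles in rad, forces in N, time in s.
With the tool pointing down it reaches from about 0.25 to 0.775 m from the base axis. Payload 8.9 kg.
Tool frame: the origin (TCP) lies at the very end of the fingers, on their centre line; the grasp point (between the pads) lies 19 mm behind it; z points along the fingers, y is the direction in which the jaws open and shut (so a half turn about z gives the same grasp; the last joint's range is limited). The gripper opens to 85 mm and grips with 20 to 120 N. Pads are 22 mm wide; open, the fingers measure 114 mm over their backs; the gripper's body (76 mm by 85 mm) begins 54 mm behind the grasp point. The pads swing forward as they close: fully open they stand 13 mm farther back than shut.
Start: joints at [-1.319, 0.291, -0.153, 1.127, 0, 1.431], TCP at [0.2, -0.485, 0.192] pointing down, gripper open.
Joint ranges: [-2.52, 2.52], [-0.91, 1.74], [-1.3, 1.37], [-1.96, 2.02], [-1.52, 1.47], [-3.14, 3.14]. Speed limits (rad/s): [2.22, 2.22, 2.79, 3.14, 3.14, 3.14].

## Interface

Orientations are given as a 3x3 rotation matrix whose columns are the frame's x, y, z axes.
In Python, from bench import ctrl gives the robot as it stands.
- The arm moves only by the shell command python3 -m inch 'ROWS' [OPENING] [FORCE]. ROWS is JSON, one flat list of numbers, 4 for each row, row after row: the shift along the tool's x, y, z in m, then the turn about the tool's z in degrees. A call has 1 to 12 rows; each row is the pose to reach, as a shift and turn from the pose commanded when the call began, along the tool's axes at that moment; what a row does not reach only later rows make up. A row lasts 1/8 s, in which the tool goes at most 62.5 mm and 10.7 degrees, less where a joint would pass 70% of its speed; a pose out of reach is approached as far as the arm can. A call with a gripper value outside its range is refused whole. OPENING is the finger opening in m, from 0 to 0.0854, set as the call begins (- or left out, the last holds). The fingers move at their own pace and stop on an object; FORCE is the grip in N (left out, the last holds). Time passes only in rows, so rows that repeat a pose let the fingers close. It gives the time, the measured TCP pose, the force and the opening at its end, in the units of the state.
- ctrl.observe(): the state, without advancing time (a new reading comes with each control period).
- ctrl.get_image(name): name is "scene" or "top"; returns a dict with "frame" (420x560x3 uint8, red, green, blue), "depth" (420x560 float32, m along the optical axis (not along the pixel's ray), 0 where there is no reading), "vertical_fov" (degrees; the focal length in pixels is half the picture's height over the tangent of half this angle, whatever the lens; pixels are square), "cx", "cy" (the principal point, pixels), "extrinsics" (4x4, takes a point from world to camera coordinates). Camera axes: x right, y down, z forward; pixel columns grow to the right and rows downward; lengths in m; the calibration is good to about 2 mm. A picture is of the moment at which its call begins.
- ctrl.sign_off(): hands the job in, once; it reports no verdict.
The state is a dict: "time_s": time; "joints": joint angles; "joint_vel": joint speeds; "joint_efforts": joint torques, N m; "tcp_pos": TCP position; "eef_rot": TCP orientation; "wrist_force": force on the tool from outside, world axes, zero at the start; "ft_torque": the same for the moment, N m; "opening": finger opening in m.
Only numpy, scipy, OpenCV 4.12 (cv2) and the standard library are available. Lean on these libraries where they do the work, as an engineer would, in place of code of your own. Each camera call takes 0.05 s, during which the arm holds its last target.

## Working session

There is one attempt and no reset: what is moved stays moved. The work goes in short steps, Python scripts to look and compute and a shell command to move; the robot and the scene stay as the last step left them, time stands still between calls to the robot, and variables do not carry over. Pictures are saved under pics/ and viewed, and the job is handed in when it is done.

```bash
mkdir -p pics; ls
cat > h.py <<'E'
import numpy as np, cv2
from bench import ctrl
def cam(n):
    d=ctrl.get_image(n); return d
def K(d):
    f=d['frame'].shape[0]/2/np.tan(np.radians(d['vertical_fov'])/2); return f,d['cx'],d['cy']
def ray(d,u,v):
    f,cx,cy=K(d);E=np.array(d['extrinsics']);R=E[:3,:3];t=E[:3,3]
    return -R.T@t, R.T@np.array([(u-cx)/f,(v-cy)/f,1.])
def onz(d,u,v,z):
    o,r=ray(d,u,v);return o+r*(z-o[2])/r[2]
def dep(d,u,v):
    o,r=ray(d,u,v);return o+r*d['depth'][int(v),int(u)]
def cloud(d):
    f,cx,cy=K(d);E=np.array(d['extrinsics']);h,w=d['depth'].shape
    u,v=np.meshgrid(np.arange(w),np.arange(h));z=d['depth']
    P=np.stack([(u-cx)/f*z,(v-cy)/f*z,z],-1)
    return (P-E[:3,3])@E[:3,:3]
def proj(d,p):
    f,cx,cy=K(d);E=np.array(d['extrinsics']);c=E[:3,:3]@p+E[:3,3];return f*c[0]/c[2]+cx,f*c[1]/c[2]+cy
E
python3 - <<'E'
from h import *
for n in('scene','top'):
    d=cam(n);cv2.imwrite(f'pics/{n}0.png',d['frame'][:,:,::-1]);print(n,K(d),ray(d,280,210),(d['depth']>0).mean())
print(ctrl.observe())
E
```

```text
pics
scene (np.float64(545.7554029572734), 277.9939866110708, 216.16963608975433) (array([-0.35666977, -0.59801433,  0.56015713]), array([ 0.80962321,  0.38366642, -0.44435531])) 0.996156462585034
top (np.float64(441.60941778897404), 282.32277133560126, 212.98552332817826) (array([ 0.41787673, -0.1818379 ,  1.06462078]), array([ 0.10551767,  0.0248878 , -0.99414284])) 0.996016156462585
{'time_s': 0.1, 'joints': array([-1.31928787e+00,  2.91231428e-01, -1.54045061e-01,  1.12671700e+00,
       -1.53039229e-05,  1.43151378e+00]), 'joint_vel': array([-0.00081225, -0.00050069,  0.00113015, -0.00164988,  0.00063796,
        0.00016959]), 'joint_efforts': array([ 2.71046389e-03, -5.37978673e+01,  3.31919074e+01,  9.33885807e-03,
       -1.98120797e-04, -6.19296401e-07]), 'tcp_pos': array([ 0.1998778 , -0.48498063,  0.19178804]), 'eef_rot': array([[ 9.24608059e-01,  3.80919729e-01, -3.12754091e-04],
       [ 3.80919827e-01, -9.24607349e-01,  1.15568704e-03],
       [ 1.51049263e-04, -1.18769178e-03, -9.99999283e-01]]), 'wrist_force': array([ 0.03507271, -0.40116656,  0.63704568]), 'ft_torque': array([ 0.02005412, -0.00258097,  0.00675312]), 'opening': 0.08529540639912819}
```

View pics/scene0.png

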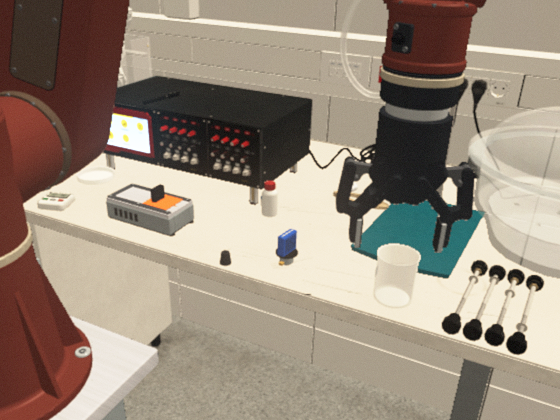

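View pics/top0.png

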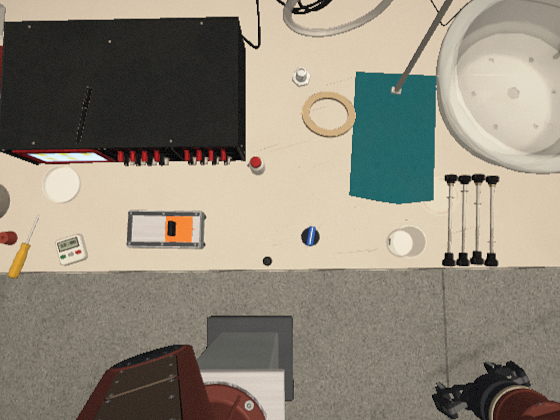

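The top view shows the dock at (128–205, 211–248) with the orange shutter at its right end (178, 229). The plug handle is at (311, 236), the bung at (267, 261), the bottle at (257, 164) and the beaker at (405, 242). Next I measure them.

Run:
```python
from h import *
for n in('top','scene'):
    d=cam(n);hsv=cv2.cvtColor(d['frame'],cv2.COLOR_RGB2HSV);C=cloud(d)
    print(n)
    ws=(C[...,0]>.2)&(C[...,0]<.9)&(abs(C[...,1])<.7)&(C[...,2]<.15)&(C[...,2]>-.02)
    for nm,lo,hi in(('blue',(105,120,50),(130,255,255)),('orange',(5,170,120),(18,255,255))):
        m=cv2.inRange(hsv,lo,hi)*ws.astype(np.uint8)
        k,l,s,c=cv2.connectedComponentsWithStats(m)
        for i in range(1,k):
            if s[i,4]<15: continue
            P=C[l==i]; z=np.percentile(P[:,2],90); T=P[P[:,2]>z-.006]
            ct=np.argwhere(l==i)[:,::-1].astype(np.float32)
            print(nm,s[i],'zmin/max',P[:,2].min().round(4),P[:,2].max().round(4),'top',z.round(4),'mean',T.mean(0).round(4),'lo',P.min(0).round(4),'hi',P.max(0).round(4))
    # dock: points z 0.03..0.09 near
    m=(C[...,2]>.04)&(C[...,2]<.062)&(C[...,0]>.25)&(C[...,0]<.5)&(C[...,1]>-.1)&(C[...,1]<.45)
    k,l,s,c=cv2.connectedComponentsWithStats(m.astype(np.uint8))
    for i in range(1,k):
        if s[i,4]>150:
            P=C[l==i];r=cv2.minAreaRect((P[:,:2]*1000).astype(np.float32));print('box',s[i],r,cv2.boxPoints(r).round(1).tolist(),np.median(P[:,2]))
    # high black grip
    m=(C[...,2]>.063)&(C[...,2]<.11)&(C[...,0]>.25)&(C[...,0]<.45)&(C[...,1]>-.1)&(C[...,1]<.45)
    k,l,s,c=cv2.connectedComponentsWithStats(m.astype(np.uint8))
    for i in range(1,k):
        if s[i,4]>10:
            P=C[l==i];print('hi',s[i],P.mean(0).round(4),P.min(0).round(4),P.max(0).round(4),cv2.minAreaRect((P[:,:2]*1000).astype(np.float32)))
d=cam('top')
I=d['frame'][195:280,110:440,::-1];cv2.imwrite('pics/c0.png',cv2.resize(I[:,:130],None,fx=6,fy=6,interpolation=cv2.INTER_CUBIC))
cv2.imwrite('pics/c1.png',cv2.resize(I[:,140:240],None,fx=7,fy=7,interpolation=cv2.INTER_CUBIC))
d=cam('scene');I=d['frame'][175:275,95:310,::-1];cv2.imwrite('pics/c2.png',cv2.resize(I,None,fx=3.7,fy=3.7,interpolation=cv2.INTER_CUBIC))
```

```text
top
blue [306 227  10  19 100] zmin/max 0.028 0.0699 top 0.0678 mean [ 0.4645 -0.2254  0.0654] lo [ 0.4438 -0.2375  0.028 ] hi [ 0.4845 -0.2147  0.0699]
orange [165 216  27  26 533] zmin/max 0.0466 0.0821 top 0.0561 mean [0.4857 0.0752 0.0539] lo [0.4563 0.0482 0.0466] hi [0.5151 0.11   0.0821]
orange [  0 235   7   8  23] zmin/max 0.0262 0.0365 top 0.0325 mean [0.4689 0.5021 0.0301] lo [0.46   0.4955 0.0262] hi [0.4769 0.51   0.0365]
box [ 127  222   75   26 1695] ((472.10955810546875, 113.51551818847656), (170.38760375976562, 57.10260772705078), 89.30772399902344) [[442.5, 28.700000762939453], [499.6000061035156, 28.0], [501.70001220703125, 198.39999389648438], [444.6000061035156, 199.0]] 0.05118291694544916
scene
blue [279 231  17  16  74] zmin/max 0.0475 0.0677 top 0.0658 mean [ 0.4578 -0.2294  0.0639] lo [ 0.4393 -0.236   0.0475] hi [ 0.4817 -0.2181  0.0677]
blue [283 248   3   8  16] zmin/max 0.028 0.0452 top 0.0425 mean [ 0.4436 -0.2285  0.0406] lo [ 0.4402 -0.2303  0.028 ] hi [ 0.4482 -0.2271  0.0452]
orange [144 195  38  15 273] zmin/max 0.0513 0.0605 top 0.0548 mean [0.4809 0.0732 0.0537] lo [0.4529 0.0478 0.0513] hi [0.5156 0.1075 0.0605]
box [ 106  187   81   33 1319] ((467.9967346191406, 115.52101135253906), (63.673004150390625, 174.33547973632812), 0.05207888409495354) [[436.1000061035156, 202.6999969482422], [436.20001220703125, 28.299999237060547], [499.8999938964844, 28.399999618530273], [499.79998779296875, 202.6999969482422]] 0.05049094836306715
```

View pics/c0.png

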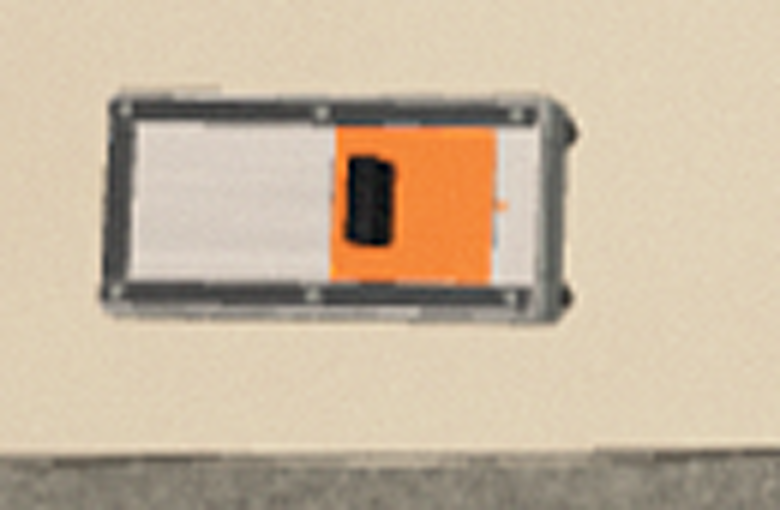

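View pics/c1.png

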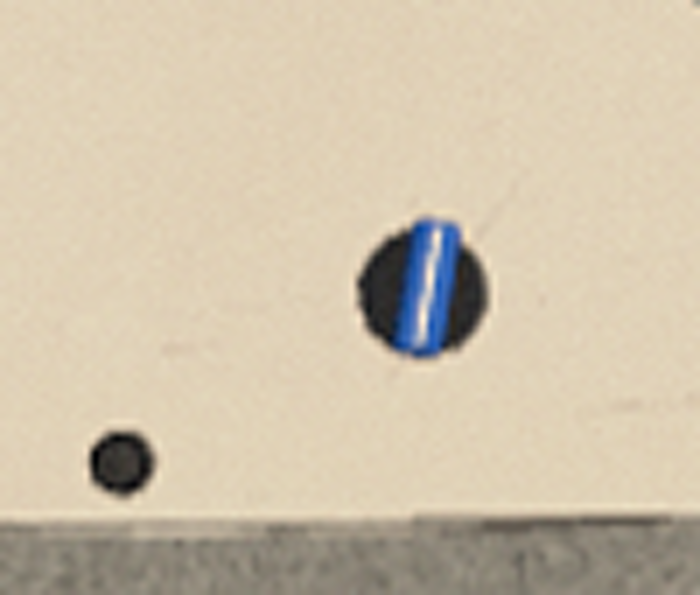

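View pics/c2.png

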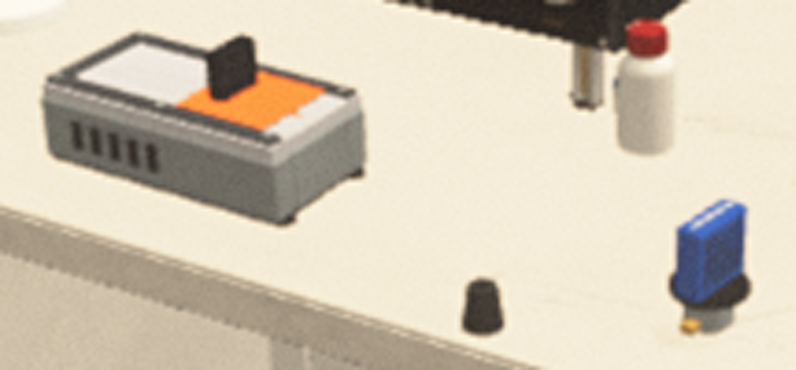

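```bash
cat > m.py <<'E'
from h import *
def rect(C,m,name):
    k,l,s,c=cv2.connectedComponentsWithStats(m.astype(np.uint8))
    for i in range(1,k):
        if s[i,4]>8:
            P=C[l==i];r=cv2.minAreaRect((P[:,:2]*1000).astype(np.float32))
            print(name,s[i],'mean',P.mean(0).round(4),'rect',np.round(r[0],1),np.round(r[1],1),round(r[2],2),'z',np.percentile(P[:,2],[5,50,95]).round(4),'lo',P.min(0).round(4),'hi',P.max(0).round(4))
E
python3 - <<'E'
from m import *
for n in('top','scene'):
    d=cam(n);C=cloud(d);X,Y,Z=C[...,0],C[...,1],C[...,2];print(n)
    reg=(X>.38)&(X<.58)&(Y>-.02)&(Y<.25)
    rect(C,reg&(Z>.04)&(Z<.062),'box')
    rect(C,reg&(Z>.065)&(Z<.11),'grip')
    rect(C,(X>.4)&(X<.52)&(Y>-.28)&(Y<-.18)&(Z>.045),'plug')
    rect(C,(X>.3)&(X<.75)&(Y>-.55)&(Y<0)&(Z>.012)&(Z<.13),'obj')
E
```

```text
top
box [ 127  210   75   38 2604] mean [0.4863 0.1135 0.0511] rect [486.9 114. ] [171.1  86.6] 89.31 z [0.046  0.0513 0.0557] lo [0.4426 0.0282 0.0401] hi [0.5305 0.1995 0.0618]
grip [167 220   8  16 107] mean [0.486  0.0881 0.0805] rect [486.3  89.3] [12.5 33.7] 88.4 z [0.069 0.082 0.086] lo [0.4694 0.0831 0.0654] hi [0.5031 0.0959 0.0872]
plug [306 226  10  20 142] mean [ 0.4655 -0.2254  0.0652] rect [ 465.9 -225.6] [16.2 43.7] 79.8 z [0.062  0.0655 0.069 ] lo [ 0.4437 -0.2357  0.0488] hi [ 0.4868 -0.2148  0.072 ]
obj [439 105  20  33 183] mean [ 0.7099 -0.532   0.1015] rect [ 711.8 -531.5] [79.8  7.6] 23.88 z [0.0874 0.102  0.1163] lo [ 0.6761 -0.5496  0.0802] hi [ 0.7494 -0.5173  0.1182]
obj [212 106  34  59 429] mean [ 0.6623 -0.057   0.1007] rect [673.4 -64.4] [ 55.6 145. ] 59.24 z [0.064  0.1052 0.1284] lo [ 0.6204 -0.0779  0.0514] hi [ 0.7499 -0.011   0.1297]
obj [ 303  117  133   87 7062] mean [ 0.6531 -0.4186  0.0173] rect [ 646.1 -373.5] [320.5 207.8] 89.95 z [0.0128 0.0157 0.0381] lo [ 0.5421 -0.5338  0.012 ] hi [ 0.75   -0.2133  0.0513]
obj [247 156  18  19 237] mean [ 
[... 2134 characters left out ...]
 94 5831] mean [ 0.5656 -0.4337  0.0317] rect [ 583.3 -420.9] [200.7 345. ] 86.26 z [0.0133 0.0156 0.0843] lo [ 0.4091 -0.5313  0.012 ] hi [ 0.75   -0.3191  0.0911]
obj [275 229  23  33 551] mean [ 0.4553 -0.2287  0.0432] rect [ 459.8 -227.3] [36.3 43.8] 45.68 z [0.0199 0.0428 0.0658] lo [ 0.4384 -0.2464  0.0123] hi [ 0.4828 -0.204   0.0674]
obj [220 250  10  11  84] mean [ 0.4036 -0.1237  0.0196] rect [ 404.8 -123.1] [17.3 16.7] 66.99 z [0.0129 0.0199 0.0248] lo [ 0.3962 -0.1323  0.012 ] hi [ 0.4144 -0.1134  0.0256]
obj [441 302  19  29 163] mean [ 0.4013 -0.5436  0.0212] rect [ 427.4 -541.7] [81.4 16.6] 0.07 z [0.013  0.0224 0.0284] lo [ 0.3867 -0.55    0.0122] hi [ 0.4681 -0.5334  0.031 ]
```

```bash
cat > go.py <<'E'
import sys
from h import *
def go(x,y,z,yaw):
    s=ctrl.observe();R=s['eef_rot'];p=s['tcp_pos']
    d=R.T@(np.array([x,y,z])-p);cy=np.degrees(np.arctan2(R[1,0],R[0,0]))
    print('t',s['time_s'],'tcp',p.round(4),'yaw',cy.round(2),'shift',d.round(4),'turn',((cy-yaw+180)%360-180).round(2),'j6',s['joints'][5].round(2),'F',s['wrist_force'].round(1),'op',round(s['opening'],4))
if __name__=='__main__': go(*map(float,sys.argv[1:]))
E
python3 go.py .485 .0894 .16 179.3
```

```text
t 0.4 tcp [ 0.2    -0.4853  0.1922] yaw 22.39 shift [ 0.4825 -0.4229  0.0323] turn -156.91 j6 1.43 F [-0.4 -0.6  0.6] op 0.0855
```

```bash
python3 -m inch '[0.03,-0.027,0,-10,0.07,-0.062,0,-20,0.115,-0.1,0,-30,0.16,-0.14,0,-40,0.205,-0.18,0,-50,0.25,-0.22,0,-60,0.295,-0.26,0,-70,0.34,-0.3,0,-80,0.385,-0.337,0,-90,0.425,-0.372,0,-100,0.455,-0.4,0,-110,0.475,-0.415,0,-120]'; python3 go.py .485 .0894 .13 179.3
```

```text
time_s: 1.9
tcp_pos: [0.4816, 0.0812, 0.1923]
eef_rot: [[-0.797, 0.604, 0.0], [0.604, 0.797, 0.0], [-0.0, 0.0, -1.0]]
wrist_force: [0.6, -0.9, 0.2]
opening: 0.0855
t 1.9 tcp [0.4816 0.0812 0.1923] yaw 142.83 shift [0.0022 0.0086 0.0623] turn -36.47 j6 0.67 F [ 0.6 -0.9  0.2] op 0.0855
```

```bash
python3 -m inch '[0.001,0.004,0.01,-10,0.002,0.0085,0.025,-20,0.002,0.0085,0.045,-30,0.002,0.0085,0.058,-36.5,0.002,0.0085,0.062,-36.5]' 0.05
python3 - <<'E'
from h import *
from go import go
go(.485,.0894,.06,179.3)
for n,a in(('top',(170,270,110,260)),('scene',(110,240,80,260))):
    d=cam(n);cv2.imwrite(f'pics/{n}1.png',cv2.resize(d['frame'][a[0]:a[1],a[2]:a[3],::-1],None,fx=4.4,fy=4.4,interpolation=cv2.INTER_CUBIC))
    s=ctrl.observe();print(n,proj(d,s['tcp_pos']))
E
```

```text
time_s: 2.52
tcp_pos: [0.4842, 0.0872, 0.1297]
eef_rot: [[-1.0, 0.02, -0.001], [0.02, 1.0, -0.0], [0.001, -0.0, -1.0]]
wrist_force: [0.2, -0.5, -0.4]
opening: 0.0497
t 2.525 tcp [0.4842 0.0872 0.1297] yaw 178.84 shift [-0.0009  0.0022  0.0697] turn -0.46 j6 0.05 F [ 0.2 -0.5 -0.4] op 0.0497
top (np.float64(165.065028503887), np.float64(226.8066286771209))
scene (np.float64(156.65869942316414), np.float64(166.54891255384877))
```

View pics/scene1.png

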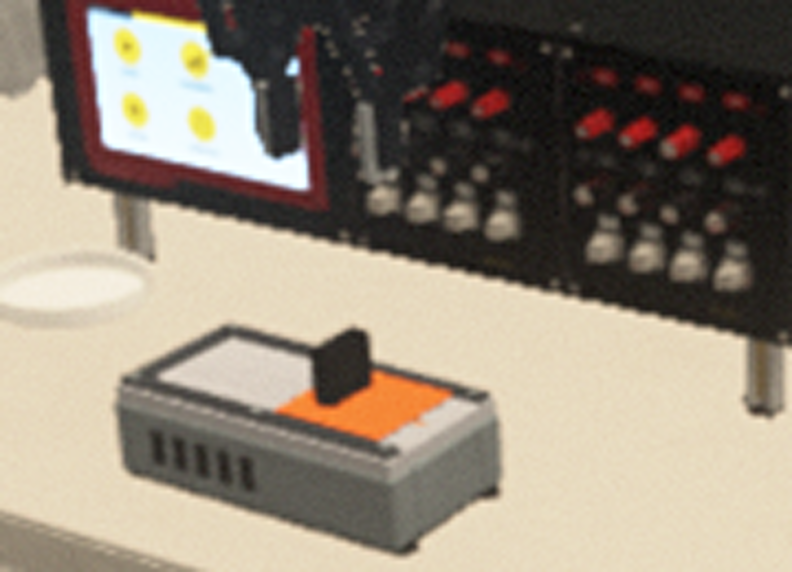

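View pics/top1.png

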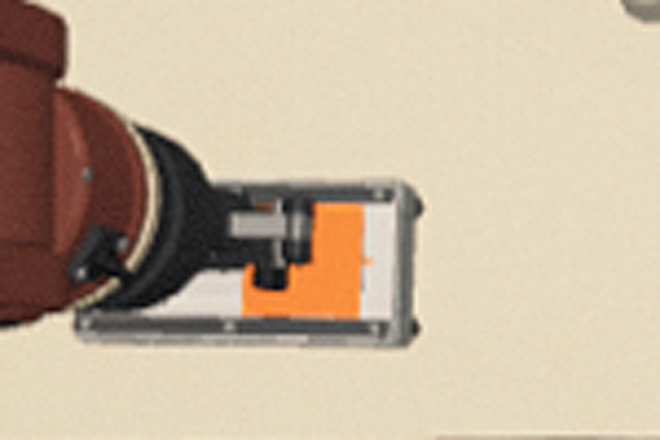

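```bash
python3 -m inch '[-0.001,0.002,0.02,-0.5,-0.001,0.002,0.045,-0.5,-0.001,0.002,0.06,-0.5,-0.001,0.002,0.067,-0.5,-0.001,0.002,0.067,-0.5]' && python3 -m inch '[0,0,0,0,0,0,0,0,0,0,0,0,0,0,0,0]' 0.0 25; python3 go.py .485 .17 .062 179.3
```

```text
time_s: 3.25
tcp_pos: [0.4859, 0.0892, 0.0636]
eef_rot: [[-1.0, 0.012, 0.0], [0.012, 1.0, 0.0], [-0.0, 0.0, -1.0]]
wrist_force: [0.4, 1.0, 0.4]
opening: 0.0502
time_s: 3.75
tcp_pos: [0.4858, 0.0892, 0.0634]
eef_rot: [[-1.0, 0.011, 0.0], [0.011, 1.0, 0.0], [-0.0, 0.0, -1.0]]
wrist_force: [0.3, -0.4, -0.4]
opening: -0.0
t 3.75 tcp [0.4858 0.0892 0.0634] yaw 179.39 shift [0.0017 0.0808 0.0014] turn 0.09 j6 0.04 F [ 0.3 -0.4 -0.4] op -0.0
```

The fingers closed to 0 without catching the grip, so I look before going on.

Run:
```python
from h import *
for n,a in(('top',(170,270,110,260)),('scene',(110,240,80,260))):
    d=cam(n);cv2.imwrite(f'pics/{n}2.png',cv2.resize(d['frame'][a[0]:a[1],a[2]:a[3],::-1],None,fx=4.4,fy=4.4,interpolation=cv2.INTER_CUBIC))
    s=ctrl.observe();print(n,proj(d,s['tcp_pos']),s['opening'])
```

```text
top (np.float64(172.4939188967694), np.float64(228.14862358666073)) 0.00023783107040510835
scene (np.float64(158.65603369892506), np.float64(195.3358139244644)) 1.2513018152770094e-05
```

View pics/scene2.png

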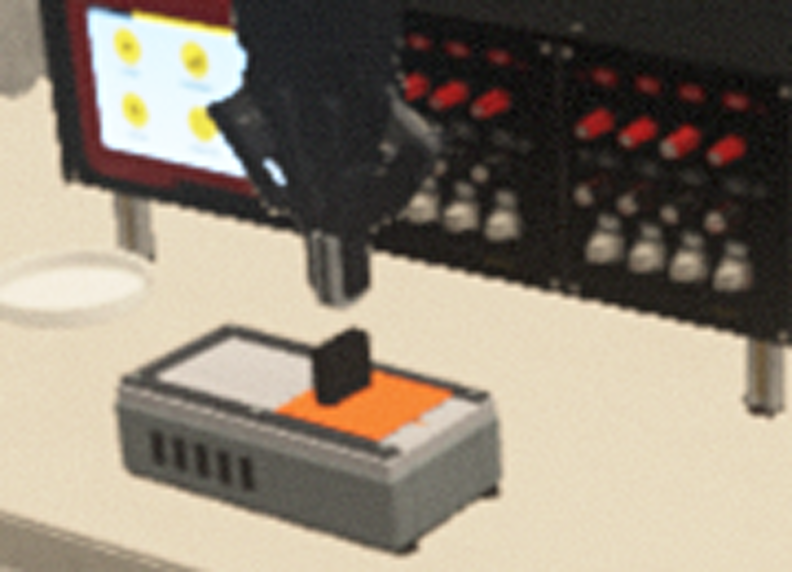

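View pics/top2.png

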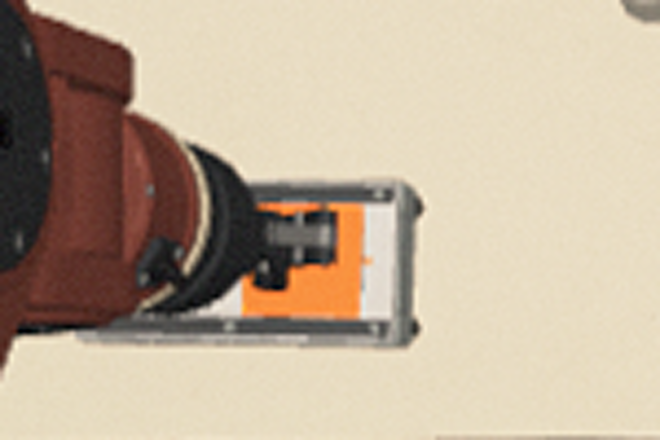

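Run:
```python
from m import *
for n in('top','scene'):
    d=cam(n);C=cloud(d);X,Y,Z=C[...,0],C[...,1],C[...,2];print(n)
    reg=(X>.44)&(X<.54)&(Y>.0)&(Y<.2)
    for z in(.066,.075,.085,.095,.105,.115,.125): rect(C,reg&(Z>z)&(Z<z+.01),z)
s=ctrl.observe();print(s['joints'],s['tcp_pos'])
```

```text
top
0.075 [167 231   7   5  22] mean [0.4742 0.0889 0.0816] rect [473.8  90. ] [12.5  8.7] 88.11 z [0.0772 0.0822 0.0844] lo [0.4694 0.0837 0.0772] hi [0.4783 0.0963 0.0849]
scene
0.066 [150 189  14   9  64] mean [0.4777 0.0876 0.0708] rect [481.4  86.5] [12. 36.] 75.68 z [0.0663 0.0702 0.0754] lo [0.4641 0.0819 0.066 ] hi [0.5003 0.0965 0.076 ]
0.075 [150 185  14   9  82] mean [0.4795 0.0888 0.0807] rect [481.9  90.1] [13.9 34.6] 85.07 z [0.0757 0.0814 0.0848] lo [0.4648 0.0831 0.0751] hi [0.4989 0.098  0.085 ]
0.095 [156 177   7   4  10] mean [0.4846 0.0836 0.104 ] rect [484.6  83.1] [ 2.9 16.6] 85.07 z [0.1025 0.1044 0.1049] lo [0.4765 0.0818 0.1025] hi [0.4929 0.0853 0.1049]
0.105 [150 173  14   7  46] mean [0.4777 0.0858 0.1109] rect [478.8  86. ] [15.2 27.2] 27.97 z [0.1067 0.1111 0.1146] lo [0.4715 0.0741 0.1051] hi [0.4906 0.1016 0.1148]
0.115 [149 169  15   7  70] mean [0.4788 0.0853 0.12  ] rect [480.6  89.9] [17.9 32. ] 18.75 z [0.1154 0.1202 0.1246] lo [0.4704 0.075  0.1151] hi [0.4939 0.1079 0.1249]
0.125 [149 165  15   6  66] mean [0.4791 0.0845 0.1302] rect [479.1  87.1] [18.2 29.9] 23.39 z [0.1261 0.1304 0.1341] lo [0.4713 0.0739 0.1253] hi [0.4931 0.1044 0.1346]
[ 3.33996885e-02  3.48803192e-01 -4.39775977e-01  7.82262550e-01
 -6.09787437e-06  4.40167169e-02] [0.48571926 0.08916737 0.06330786]
```

Run:
```python
from h import *
d=cam('scene');I=cv2.imread('pics/scene0.png')
p0=np.array([.2,-.485,.1918]);y=np.array([.381,-.925,0])
for s in(-.0427,0,.0427):
  for z in (.192,.205,.23,.24):
    q=p0+s*y;q[2]=z;u,v=proj(d,q);print(s,z,round(u),round(v));cv2.circle(I,(round(u),round(v)),1,(0,255,255) if z!=.192 else (0,255,0),-1)
cv2.imwrite('pics/s3.png',cv2.resize(I[150:290,300:500],None,fx=4,fy=4))
```

```text
-0.0427 0.192 355 281
-0.0427 0.205 356 272
-0.0427 0.23 358 255
-0.0427 0.24 359 247
0 0.192 391 284
0 0.205 392 274
0 0.23 395 257
0 0.24 396 249
0.0427 0.192 427 286
0.0427 0.205 428 277
0.0427 0.23 432 259
0.0427 0.24 433 251
```

View pics/s3.png

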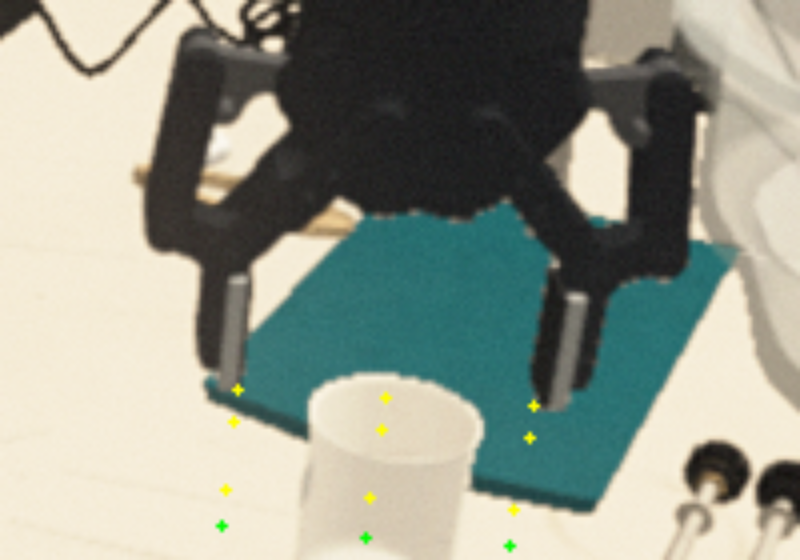

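Both views show the real fingertips about 38 mm above the reported TCP, at the start pose as well. The shut tips are at z≈0.101 where 0.063 is reported, while the dock heights read correctly. I will work with tip z = TCP z + 0.038 and check it on contact.

```bash
python3 -m inch '[0,0,0,0,0,0,0,0,0,0,0,0,0,0,0.015,0,0,0,0.028,0,0,0,0.036,0,0,0,0.038,0,0,0,0.038,0]' 0.05; python3 -m inch '[0,0,0,0,0,0,0,0,0,0,0,0,0,0,0,0]' 0.0 25;  python3 go.py .485 .17 .024 179.3
```

```text
time_s: 5.0
tcp_pos: [0.4858, 0.0892, 0.0254]
eef_rot: [[-1.0, 0.011, 0.0], [0.011, 1.0, 0.0], [-0.0, 0.0, -1.0]]
wrist_force: [-0.6, -0.7, 0.4]
opening: 0.0501
time_s: 5.5
tcp_pos: [0.486, 0.0892, 0.0257]
eef_rot: [[-1.0, 0.011, 0.001], [0.011, 1.0, 0.0], [-0.001, 0.0, -1.0]]
wrist_force: [-1.6, 0.1, 6.6]
opening: 0.011
t 5.5 tcp [0.486  0.0892 0.0257] yaw 179.38 shift [0.0018 0.0807 0.0017] turn 0.08 j6 0.04 F [-1.6  0.1  6.6] op 0.011
```

```bash
python3 -m inch '[0,0,-0.002,0,0,0.005,-0.002,0,0,0.018,-0.002,0,0,0.034,-0.002,0,0,0.05,-0.002,0,0,0.063,-0.002,0,0,0.07,-0.002,0,0,0.073,-0.002,0,0,0.073,-0.002,0]'; python3 -m inch '[0,0.001,0,0,0,0.002,0,0,0,0.003,0,0,0,0.003,0,0]'
```

```text
time_s: 6.62
tcp_pos: [0.4875, 0.1622, 0.0261]
eef_rot: [[-1.0, 0.011, 0.001], [0.011, 1.0, -0.0], [-0.001, -0.0, -1.0]]
wrist_force: [9.3, 1.6, -20.5]
opening: 0.0114
time_s: 7.12
tcp_pos: [0.4876, 0.1647, 0.0261]
eef_rot: [[-1.0, 0.011, 0.001], [0.011, 1.0, -0.001], [-0.001, -0.001, -1.0]]
wrist_force: [9.3, -0.5, -20.4]
opening: 0.0113
```

```bash
python3 -m inch '[0,0,0.001,0,0,0.001,0.001,0,0,0.002,0.001,0,0,0.003,0.001,0]';python3 -m inch '[0,0.001,0,0,0,0.002,0,0,0,0.003,0,0]'
python3 - <<'E'
from m import *
for n in('top','scene'):
    d=cam(n);C=cloud(d);X,Y,Z=C[...,0],C[...,1],C[...,2]
    hsv=cv2.cvtColor(d['frame'],cv2.COLOR_RGB2HSV)
    reg=(X>.4)&(X<.58)&(Y>.0)&(Y<.25)&(Z>.03)&(Z<.07)
    rect(C,reg&(cv2.inRange(hsv,(5,170,120),(18,255,255))>0),'or')
    rect(C,reg,'box')
    cv2.imwrite(f'pics/{n}4.png',d['frame'][:,:,::-1]);
    a=(190,270,110,230) if n=='top' else (160,250,90,220)
    cv2.imwrite(f'pics/{n}4.png',cv2.resize(d['frame'][a[0]:a[1],a[2]:a[3],::-1],None,fx=6,fy=6,interpolation=cv2.INTER_CUBIC))
E
```

```text
time_s: 7.62
tcp_pos: [0.4878, 0.1674, 0.026]
eef_rot: [[-1.0, 0.011, 0.002], [0.011, 1.0, -0.002], [-0.002, -0.002, -1.0]]
wrist_force: [7.0, -4.6, -9.3]
opening: 0.0114
time_s: 8.0
tcp_pos: [0.4877, 0.1675, 0.0259]
eef_rot: [[-1.0, 0.013, 0.002], [0.013, 1.0, -0.007], [-0.002, -0.007, -1.0]]
wrist_force: [7.4, -19.5, -8.0]
opening: 0.0111
or [132 216  27  26 335] mean [0.4804 0.1482 0.0532] rect [487.4 154.7] [60.4 57.8] 86.63 z [0.0506 0.0531 0.0563] lo [0.4574 0.1251 0.047 ] hi [0.5157 0.1865 0.0594]
box [ 127  210   76   38 2287] mean [0.4843 0.1022 0.05  ] rect [487.1 113.1] [170.  87.] 89.22 z [0.0394 0.0509 0.0554] lo [0.4426 0.0279 0.0303] hi [0.5306 0.1987 0.0678]
or [115 187  39  15 270] mean [0.4827 0.1502 0.0539] rect [487.1 155.9] [64.5 62.8] 88.9 z [0.0522 0.0538 0.0554] lo [0.4554 0.1234 0.0515] hi [0.5186 0.1883 0.0621]
box [ 106  185   87   40 2106] mean [0.47   0.103  0.0474] rect [480.3 114.3] [174.4  90.3] 88.74 z [0.0325 0.0497 0.0551] lo [0.4339 0.027  0.03  ] hi [0.5261 0.2023 0.0695]
```

View pics/top4.png

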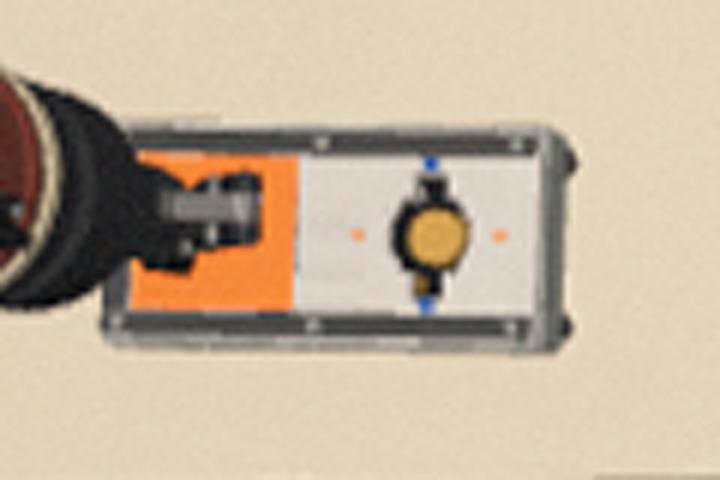

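View pics/scene4.png

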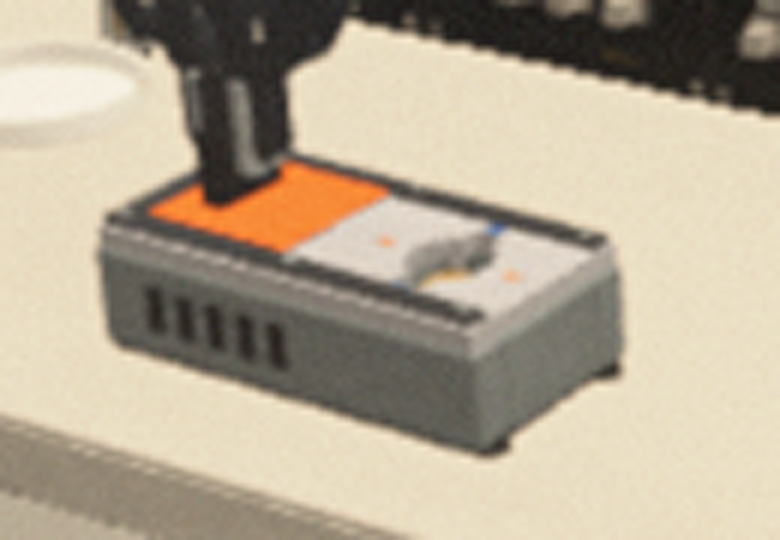

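The shutter is on its stop: Fy is −19.5 N, and the top view shows the whole socket, with blue marks at about (181.8, 217) and (181.2, 240.5). I release, rise and measure the socket.

```bash
python3 -m inch '[0,-0.001,0,0,0,-0.002,0,0,0,-0.003,0,0,0,-0.003,-0.02,0,0,-0.003,-0.05,0,0,-0.003,-0.1,0]' 0.05
python3 - <<'E'
from m import *
for n in('top','scene'):
    d=cam(n);C=cloud(d);X,Y,Z=C[...,0],C[...,1],C[...,2]
    hsv=cv2.cvtColor(d['frame'],cv2.COLOR_RGB2HSV)
    reg=(X>.42)&(X<.54)&(Y>.02)&(Y<.125)&(Z>.03)&(Z<.07)
    for nm,lo,hi in(('bl',(100,90,60),(130,255,255)),('or',(5,90,120),(20,255,255))):
        m=(reg&(cv2.inRange(hsv,lo,hi)>0)).astype(np.uint8);k,l,s,c=cv2.connectedComponentsWithStats(m)
        for i in range(1,k): 
            if s[i,4]>2: print(n,nm,s[i],c[i].round(1),onz(d,*c[i],.05).round(4))
    a=(200,260,155,215) if n=='top' else (185,225,140,200)
    cv2.imwrite(f'pics/{n}5.png',cv2.resize(d['frame'][a[0]:a[1],a[2]:a[3],::-1],None,fx=9,fy=9,interpolation=cv2.INTER_CUBIC))
    rect(C,(X>.4)&(X<.52)&(Y>-.28)&(Y<-.18)&(Z>.054),'plug')
E
```

```text
time_s: 8.85
tcp_pos: [0.4852, 0.1681, 0.1263]
eef_rot: [[-1.0, 0.01, -0.003], [0.01, 1.0, -0.0], [0.003, -0.0, -1.0]]
wrist_force: [1.6, 0.7, -0.5]
opening: 0.05
top bl [181 216   2   2   4] [181.5 216.5] [0.5135 0.0722 0.05  ]
top bl [180 239   2   3   5] [180.6 240.2] [0.4586 0.0736 0.05  ]
top or [158 216   2  12  13] [158.9 221.8] [0.5017 0.1246 0.05  ]
top or [178 225  10   9  70] [182.7 228.9] [0.4847 0.0691 0.05  ]
top or [169 228   2   2   3] [169.3 228.7] [0.4855 0.1001 0.05  ]
top or [158 238   1   3   3] [158. 239.] [0.462  0.1261 0.05  ]
plug [306 226  10  20 140] mean [ 0.4655 -0.2252  0.0724] rect [ 448. -215.] [26.8 85.5] 59.62 z [0.0613 0.0656 0.0684] lo [ 0.4179 -0.2358  0.0594] hi [ 0.4868 -0.1818  1.0646]
scene or [144 196   2   2   3] [144.7 196.7] [0.4881 0.1298 0.05  ]
scene or [163 205   5   2   7] [164.9 205.4] [0.474  0.0653 0.05  ]
plug [277 229  19  16 180] mean [ 0.4572 -0.2267  0.0623] rect [ 461.5 -226.3] [17.9 45.8] 77.0 z [0.0551 0.0636 0.0668] lo [ 0.4376 -0.2358  0.054 ] hi [ 0.4835 -0.2134  0.0674]
```

View pics/top5.png

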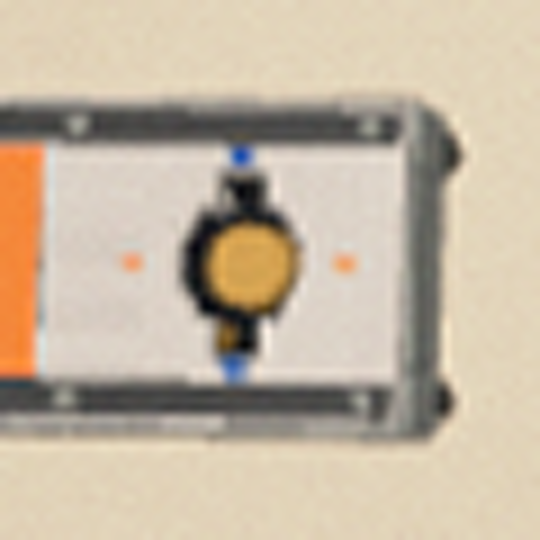

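View pics/scene5.png

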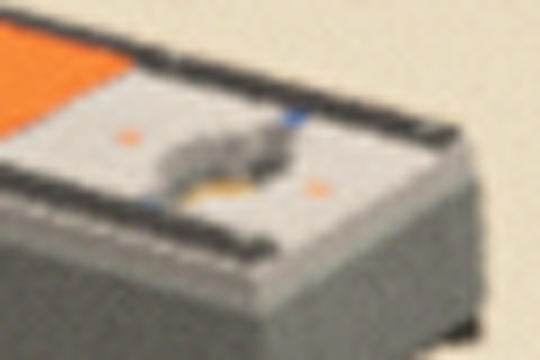

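```bash
python3 go.py .4655 -.2254 .07 79.5
```

```text
t 8.95 tcp [0.4896 0.1691 0.131 ] yaw 179.42 shift [ 0.0206 -0.3948  0.0602] turn 99.92 j6 0.2 F [ 0.   1.5 -0.3] op 0.05
```

```bash
python3 -m inch '[0.002,-0.02,0,8,0.004,-0.06,0,17,0.006,-0.1,0,26,0.008,-0.14,0,35,0.01,-0.18,0,44,0.012,-0.22,0,53,0.014,-0.26,0,62,0.016,-0.3,0,71,0.018,-0.335,0,80,0.02,-0.365,0,90,0.0205,-0.387,0.02,97,0.0205,-0.395,0.04,100]' 0.075; python3 go.py .4655 -.2254 -.003 79.5
```

```text
time_s: 10.45
tcp_pos: [0.4619, -0.2278, 0.0856]
eef_rot: [[0.188, 0.982, 0.001], [0.982, -0.188, -0.0], [-0.0, 0.001, -1.0]]
wrist_force: [-0.1, 0.1, 0.7]
opening: 0.075
t 10.45 tcp [ 0.4619 -0.2278  0.0856] yaw 79.17 shift [0.003  0.003  0.0886] turn -0.33 j6 1.16 F [-0.1  0.1  0.7] op 0.075
```

```bash
python3 -m inch '[0.001,0.001,0.01,0,0.001,0.001,0.01,0]'
python3 - <<'E'
from h import *
from go import go
go(.4655,-.2254,-.003,79.5)
for n,a in(('top',(190,290,250,370)),('scene',(170,280,220,360))):
    d=cam(n);cv2.imwrite(f'pics/{n}6.png',cv2.resize(d['frame'][a[0]:a[1],a[2]:a[3],::-1],None,fx=5,fy=5,interpolation=cv2.INTER_CUBIC))
E
```

```text
time_s: 10.7
tcp_pos: [0.4626, -0.2249, 0.0757]
eef_rot: [[0.182, 0.983, -0.001], [0.983, -0.182, 0.001], [0.001, -0.001, -1.0]]
wrist_force: [-0.1, 1.0, 0.5]
opening: 0.075
t 10.7 tcp [ 0.4626 -0.2249  0.0757] yaw 79.49 shift [-0.      0.003   0.0787] turn -0.01 j6 1.16 F [-0.1  1.   0.5] op 0.075
```

View pics/scene6.png

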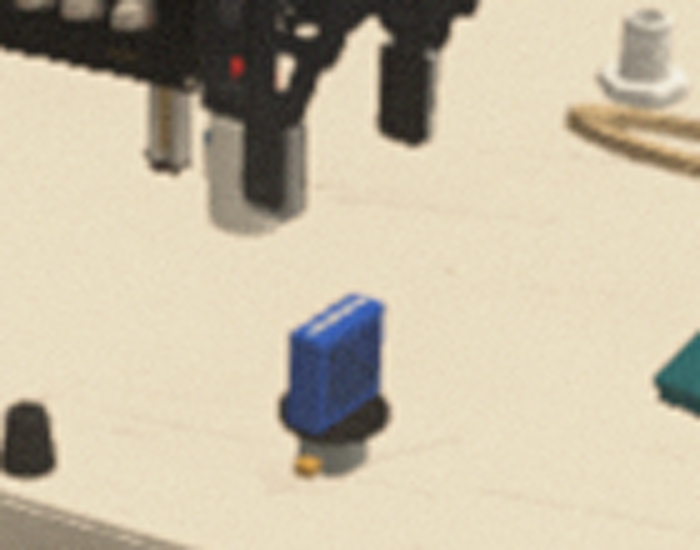

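View pics/top6.png

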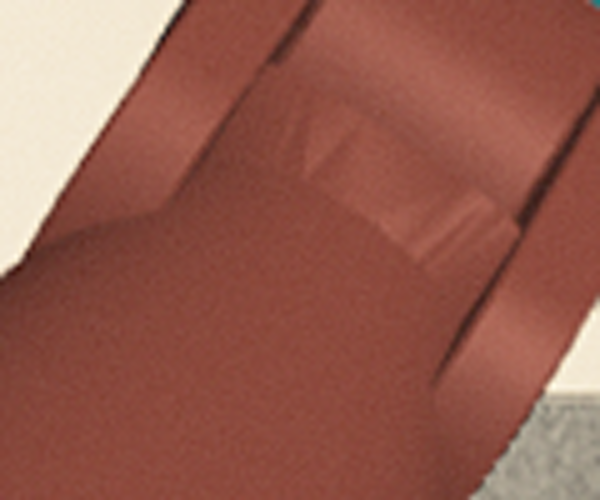

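```bash
python3 -m inch '[0,0.003,0.02,0,0,0.003,0.045,0,0,0.003,0.065,0,0,0.003,0.076,0,0,0.003,0.079,0,0,0.003,0.079,0]'; python3 -m inch '[0,0,0,0,0,0,0,0,0,0,0,0,0,0,0,0]' 0.03 20
python3 - <<'E'
from h import *
from go import go
go(.4655,-.2254,-.003,79.5)
for n,a in(('scene',(170,280,220,360)),):
    d=cam(n);cv2.imwrite(f'pics/{n}7.png',cv2.resize(d['frame'][a[0]:a[1],a[2]:a[3],::-1],None,fx=5,fy=5,interpolation=cv2.INTER_CUBIC))
E
```

```text
time_s: 11.55
tcp_pos: [0.4664, -0.2265, -0.0022]
eef_rot: [[0.184, 0.983, 0.001], [0.983, -0.184, -0.0], [-0.0, 0.001, -1.0]]
wrist_force: [0.1, 0.4, -0.6]
opening: 0.075
time_s: 12.05
tcp_pos: [0.4662, -0.2266, -0.0022]
eef_rot: [[0.184, 0.983, 0.001], [0.983, -0.184, -0.001], [-0.0, 0.001, -1.0]]
wrist_force: [-1.3, -0.0, 6.6]
opening: 0.0441
t 12.05 tcp [ 0.4662 -0.2266 -0.0022] yaw 79.39 shift [ 0.001  -0.001   0.0008] turn -0.11 j6 1.16 F [-1.3 -0.   6.6] op 0.0441
```

View pics/scene7.png

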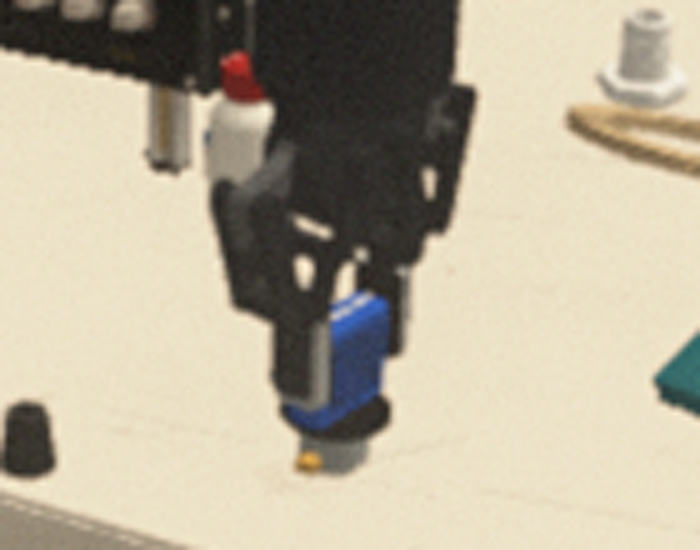

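```bash
python3 -m inch '[0,0,0,0,0,0,0,0,0,0,0,0,0,0,-0.02,0,0,0,-0.045,0,0,0,-0.05,-10,0,0,-0.05,-20,0,0,-0.05,-30,0,0,-0.05,-40,0,0,-0.05,-50,0,0,-0.05,-60,0,0,-0.05,-70]' 0.065;python3 -m inch '[0,0,0,-10,0,0,0,-20,0,0,0,-20]' 0.05;  python3 go.py .4662 -.2262 -.007 169.4
```

```text
time_s: 13.6
tcp_pos: [0.4659, -0.2263, 0.0472]
eef_rot: [[-0.864, 0.504, -0.0], [0.504, 0.864, 0.0], [0.0, 0.0, -1.0]]
wrist_force: [1.0, 0.4, -0.2]
opening: 0.065
time_s: 13.98
tcp_pos: [0.4659, -0.2263, 0.0472]
eef_rot: [[-0.983, 0.185, -0.0], [0.185, 0.983, 0.0], [0.0, 0.0, -1.0]]
wrist_force: [0.1, -0.1, -0.4]
opening: 0.0501
t 13.975 tcp [ 0.4659 -0.2263  0.0472] yaw 169.32 shift [-0.0003  0.0002  0.0542] turn -0.08 j6 -0.41 F [ 0.1 -0.1 -0.4] op 0.0501
```

```bash
python3 -m inch '[0,0,0.015,0,0,0,0.035,0,0,0,0.05,0,0,0,0.054,0,0,0,0.054,0]'; python3 -m inch '[0,0,0,0,0,0,0,0,0,0,0,0,0,0,0,0]' 0.0 80; python3 -m inch '[0,0,-0.02,0,0,0,-0.05,0,0,0,-0.085,0,0,0,-0.1,0,0,0,-0.1,0]'
python3 - <<'E'
from h import *
from go import go
go(.4855,.0733,.09,179)
for n,a in(('top',(190,290,250,370)),('scene',(140,280,220,360)),):
    d=cam(n);cv2.imwrite(f'pics/{n}8.png',cv2.resize(d['frame'][a[0]:a[1],a[2]:a[3],::-1],None,fx=4,fy=4,interpolation=cv2.INTER_CUBIC))
E
```

```text
time_s: 14.6
tcp_pos: [0.4659, -0.2263, -0.0069]
eef_rot: [[-0.983, 0.185, -0.0], [0.185, 0.983, 0.0], [0.0, 0.0, -1.0]]
wrist_force: [-0.5, 0.1, 0.2]
opening: 0.0497
time_s: 15.1
tcp_pos: [0.4664, -0.2267, -0.0061]
eef_rot: [[-0.983, 0.184, 0.001], [0.184, 0.983, -0.001], [-0.001, -0.001, -1.0]]
wrist_force: [-0.1, 1.2, 5.3]
opening: 0.0149
time_s: 15.72
tcp_pos: [0.4665, -0.2266, 0.0937]
eef_rot: [[-0.983, 0.184, 0.001], [0.184, 0.983, -0.001], [-0.001, -0.001, -1.0]]
wrist_force: [0.5, 0.3, -2.5]
opening: 0.015
t 15.725 tcp [ 0.4665 -0.2266  0.0937] yaw 169.39 shift [0.0365 0.2983 0.0034] turn -9.61 j6 -0.41 F [ 0.5  0.3 -2.5] op 0.015
```

View pics/scene8.png

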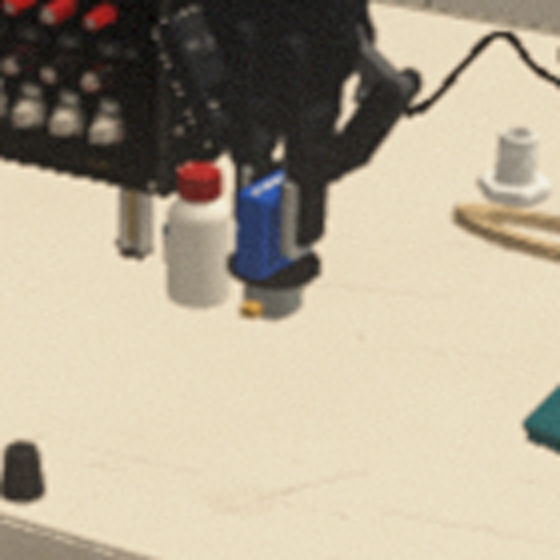

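View pics/top8.png

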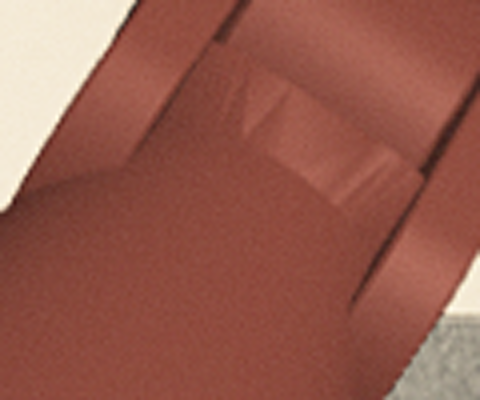

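```bash
python3 go.py .4864 .0736 .085 179; python3 -m inch '[0.003,0.02,0,-1,0.008,0.06,0,-3,0.013,0.105,0,-5,0.018,0.15,0,-7,0.024,0.195,0,-8,0.03,0.24,0,-9,0.034,0.275,0,-9.6,0.036,0.294,0.004,-9.6,0.036,0.299,0.008,-9.6,0.036,0.299,0.008,-9.6]';python3 - <<'E'
from h import *
from go import go
go(.4864,.0736,.06,179)
for n,a in(('top',(170,270,130,250)),('scene',(120,240,80,220)),):
    d=cam(n);cv2.imwrite(f'pics/{n}9.png',cv2.resize(d['frame'][a[0]:a[1],a[2]:a[3],::-1],None,fx=5,fy=5,interpolation=cv2.INTER_CUBIC))
    if n=='scene': print(onz(d,164.3,202.4,.05))
E
```

```text
t 15.825 tcp [ 0.4653 -0.2259  0.0921] yaw 169.39 shift [0.0344 0.2983 0.0074] turn -9.61 j6 -0.41 F [-1.2  0.4 -1.3] op 0.0152
time_s: 17.08
tcp_pos: [0.4847, 0.0744, 0.0845]
eef_rot: [[-1.0, 0.017, -0.002], [0.017, 1.0, -0.0], [0.002, -0.0, -1.0]]
wrist_force: [0.2, -0.2, -1.3]
opening: 0.0151
t 17.075 tcp [0.4847 0.0744 0.0845] yaw 179.04 shift [-0.0017 -0.0007  0.0245] turn 0.04 j6 0.02 F [ 0.2 -0.2 -1.3] op 0.0151
[0.48540052 0.07528412 0.05      ]
```

View pics/scene9.png

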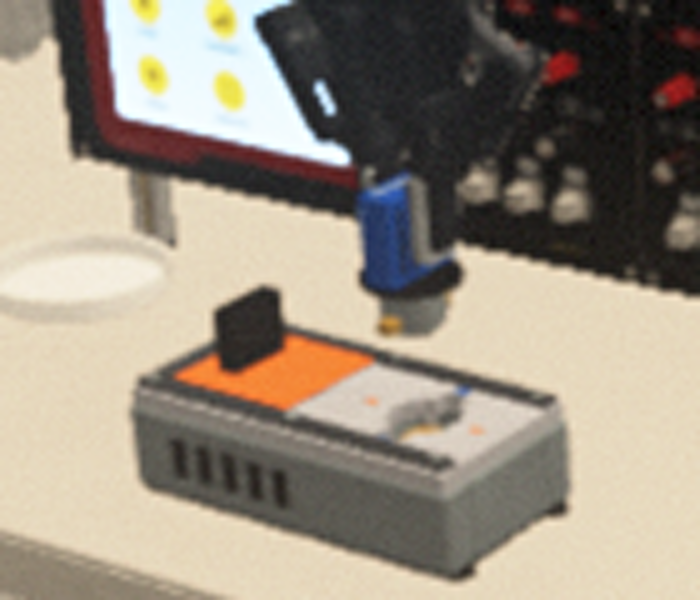

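View pics/top9.png

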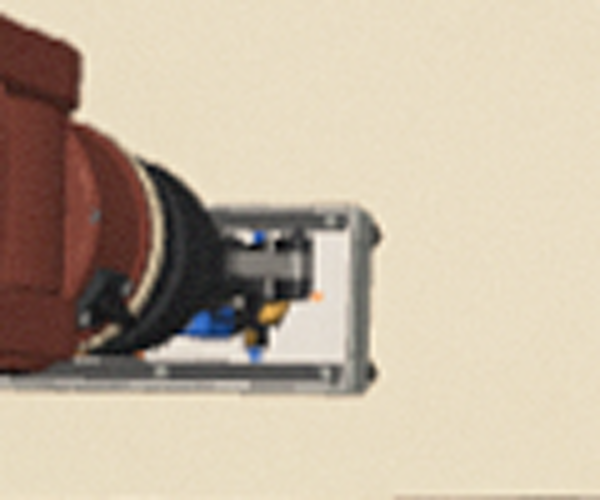

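Run:
```python
from h import *
d=cam('scene');s=ctrl.observe();p=s['tcp_pos'];print(p)
I=d['frame'];hsv=cv2.cvtColor(I,cv2.COLOR_RGB2HSV)
q=p.copy();q[2]+=.0061
for b in((0,0,0),(-.005,.0008,0)):
    print([np.round(proj(d,q+np.array(b)+[0,0,h]),1) for h in(0,.024,.066)])
print('sock',proj(d,np.array([.4864,.0736,.05])+[-.005,.0008,0]))
m=cv2.inRange(hsv,(105,120,40),(130,255,255));m[:150]=0;m[185:]=0;m[:,:145]=0;m[:,180:]=0
ys,xs=np.nonzero(m);print(xs.min(),xs.max(),ys.min(),ys.max())
c=I[165:192,148:178].astype(int).sum(2)
cv2.imwrite('pics/z.png',cv2.resize(I[145:215,135:190,::-1],None,fx=8,fy=8,interpolation=cv2.INTER_CUBIC))
```

```text
[0.48551286 0.07349275 0.08521662]
[array([163.6, 184.8]), array([162.8, 174.3]), array([161.3, 155.3])]
[array([161.9, 185.6]), array([161., 175.]), array([159.5, 156. ])]
sock (np.float64(163.49432207236146), np.float64(203.19643412516257))
152 165 154 177
```

View pics/z.png

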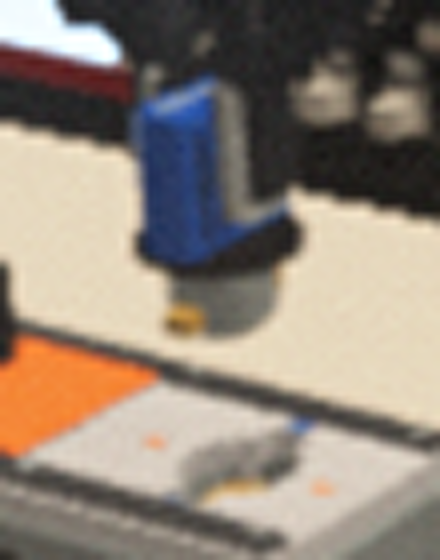

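```bash
python3 -m inch '[0,0,0.02,0,0,0,0.02,0,0,0,0.02,0]'; python3 go.py .4866 .0738 .046 179
```

```text
time_s: 17.6
tcp_pos: [0.4859, 0.0738, 0.0658]
eef_rot: [[-1.0, 0.018, 0.0], [0.018, 1.0, -0.0], [-0.0, -0.0, -1.0]]
wrist_force: [0.6, 0.3, -1.0]
opening: 0.0151
t 17.6 tcp [0.4859 0.0738 0.0658] yaw 178.95 shift [-0.0007  0.      0.0198] turn -0.05 j6 0.02 F [ 0.6  0.3 -1. ] op 0.0151
```

```bash
python3 -m inch '[-0.0007,0,0.008,0,-0.0007,0,0.015,0,-0.0007,0,0.02,0,-0.0007,0,0.02,0]'; python3 -m inch '[0,0,0.002,0,0,0,0.004,0,0,0,0.006,0,0,0,0.006,0]';python3 go.py .4866 .0738 .022 179
```

```text
time_s: 18.1
tcp_pos: [0.4859, 0.0742, 0.0448]
eef_rot: [[-1.0, 0.017, -0.001], [0.017, 1.0, 0.0], [0.001, -0.0, -1.0]]
wrist_force: [-0.2, -0.2, -1.5]
opening: 0.0149
time_s: 18.6
tcp_pos: [0.4862, 0.0741, 0.0392]
eef_rot: [[-1.0, 0.018, -0.0], [0.018, 1.0, -0.0], [0.0, -0.0, -1.0]]
wrist_force: [0.6, 0.4, -1.1]
opening: 0.0147
t 18.6 tcp [0.4862 0.0741 0.0392] yaw 178.99 shift [-0.0004 -0.0003  0.0172] turn -0.01 j6 0.02 F [ 0.6  0.4 -1.1] op 0.0147
```

```bash
python3 -m inch '[0,0,0.0015,0,0,0,0.003,0,0,0,0.0045,0,0,0,0.0045,0]';python3 -m inch '[0,0,0.001,0,0,0,0.002,0,0,0,0.003,0,0,0,0.004,0,0,0,0.004,0]';python3 go.py .4866 .0738 .022 179
```

```text
time_s: 19.1
tcp_pos: [0.4862, 0.0742, 0.0347]
eef_rot: [[-1.0, 0.018, -0.0], [0.018, 1.0, 0.0], [0.0, 0.0, -1.0]]
wrist_force: [0.1, 0.2, -1.6]
opening: 0.0155
time_s: 19.73
tcp_pos: [0.4865, 0.0742, 0.0309]
eef_rot: [[-1.0, 0.018, 0.0], [0.018, 1.0, 0.0], [-0.0, 0.0, -1.0]]
wrist_force: [-0.4, 0.2, 5.2]
opening: 0.0149
t 19.725 tcp [0.4865 0.0742 0.0309] yaw 178.99 shift [-0.0001 -0.0004  0.0089] turn -0.01 j6 0.02 F [-0.4  0.2  5.2] op 0.0149
```

```bash
python3 -m inch '[0,0,0.002,0,0,0,0.004,0,0,0,0.006,0,0,0,0.0075,0,0,0,0.0085,0,0,0,0.0085,0]' - 100;python3 -m inch '[0,0,0.0005,0,0,0,0.001,0,0,0,0.001,0]'
```

```text
time_s: 20.48
tcp_pos: [0.4866, 0.0742, 0.0227]
eef_rot: [[-1.0, 0.018, 0.0], [0.018, 1.0, -0.0], [-0.0, 0.0, -1.0]]
wrist_force: [-2.4, -0.3, 9.5]
opening: 0.0146
time_s: 20.85
tcp_pos: [0.4866, 0.0742, 0.022]
eef_rot: [[-1.0, 0.018, 0.001], [0.018, 1.0, -0.0], [-0.001, -0.0, -1.0]]
wrist_force: [-1.9, -0.1, 13.7]
opening: 0.0147
```

```bash
python3 -m inch '[0,0,0.0005,0,0,0,0.001,0,0,0,0.001,0]'; python3 -m inch '[0,0,0,4,0,0,0,8,0,0,0,12,0,0,0,16,0,0,0,20,0,0,0,20]'
```

```text
time_s: 21.22
tcp_pos: [0.4866, 0.0742, 0.0219]
eef_rot: [[-1.0, 0.017, 0.001], [0.017, 1.0, -0.0], [-0.001, -0.0, -1.0]]
wrist_force: [-7.8, 0.3, 27.4]
opening: 0.0146
time_s: 21.98
tcp_pos: [0.4878, 0.0735, 0.0219]
eef_rot: [[-0.933, 0.36, 0.003], [0.36, 0.933, -0.001], [-0.003, -0.0, -1.0]]
wrist_force: [-3.5, -2.5, 23.4]
opening: 0.0151
```

```bash
python3 -m inch '[0,0,0,7,0,0,0,14,0,0,0,21,0,0,0,28,0,0,0,35,0,0,0,42,0,0,0,49,0,0,0,56,0,0,0,63,0,0,0,70,0,0,0,70]'
python3 - <<'E'
from h import *
from go import go
s=ctrl.observe();print(s['ft_torque'],s['wrist_force']);go(.4866,.0738,.022,89)
for n,a in(('top',(170,270,130,250)),('scene',(120,240,80,220)),):
    d=cam(n);cv2.imwrite(f'pics/{n}10.png',cv2.resize(d['frame'][a[0]:a[1],a[2]:a[3],::-1],None,fx=5,fy=5,interpolation=cv2.INTER_CUBIC))
E
```

```text
time_s: 23.35
tcp_pos: [0.4849, 0.0727, 0.0219]
eef_rot: [[0.02, 1.0, -0.002], [1.0, -0.02, -0.003], [-0.003, -0.002, -1.0]]
wrist_force: [-14.9, -7.6, 36.1]
opening: 0.0146
[-1.43827997e+00  3.28524496e+00  2.99654188e-03] [-14.91294081  -7.64145792  36.09178474]
t 23.35 tcp [0.4849 0.0727 0.0219] yaw 88.86 shift [ 0.0011  0.0016 -0.0001] turn -0.14 j6 1.59 F [-14.9  -7.6  36.1] op 0.0146
```

View pics/scene10.png

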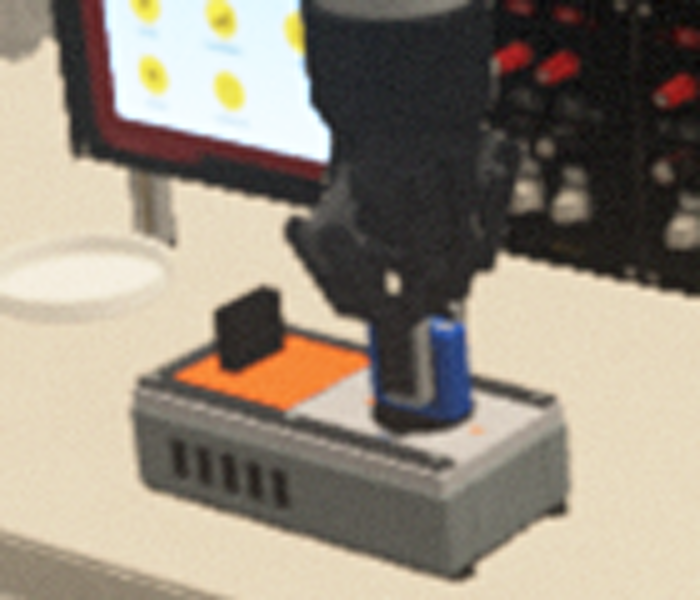

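View pics/top10.png

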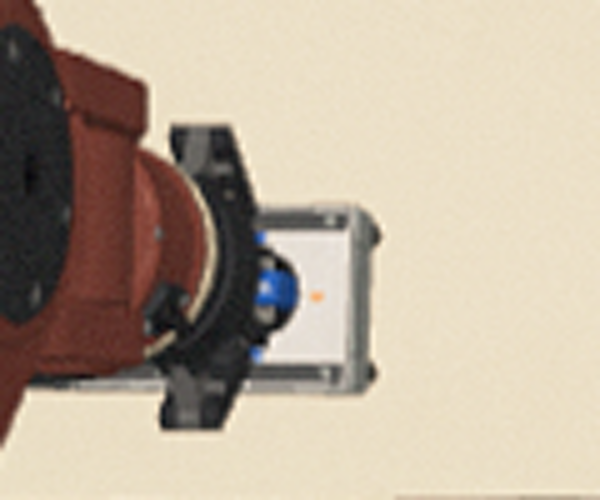

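```bash
python3 -m inch '[-0.0004,-0.0005,0,1,-0.0008,-0.001,-0.0003,2,-0.0008,-0.001,-0.0003,2,-0.0008,-0.001,-0.0003,2]'; python3 -m inch '[0,0,0,0,0,0,0,0]';python3 go.py .4866 .0738 .022 89
```

```text
time_s: 23.95
tcp_pos: [0.4847, 0.0727, 0.0219]
eef_rot: [[0.053, 0.999, -0.0], [0.999, -0.053, -0.001], [-0.001, -0.0, -1.0]]
wrist_force: [-10.1, -4.1, 26.9]
opening: 0.0147
time_s: 24.2
tcp_pos: [0.4847, 0.0727, 0.0219]
eef_rot: [[0.052, 0.999, -0.001], [0.999, -0.052, -0.001], [-0.001, -0.0, -1.0]]
wrist_force: [-9.8, -3.6, 27.7]
opening: 0.0145
t 24.2 tcp [0.4847 0.0727 0.0219] yaw 86.99 shift [ 0.0012  0.0019 -0.0001] turn -2.01 j6 1.62 F [-9.8 -3.6 27.7] op 0.0145
```

```bash
python3 -m inch '[0.0003,0.0012,0,0,0.0003,0.0012,0,0,0.0003,0.0012,0,0]'
python3 - <<'E'
from m import *
from go import go
go(.4866,.0738,.022,89)
s=ctrl.observe();print(np.abs(s['joint_vel']).max())
for n in('top','scene'):
    d=cam(n);C=cloud(d);X,Y,Z=C[...,0],C[...,1],C[...,2];hsv=cv2.cvtColor(d['frame'],cv2.COLOR_RGB2HSV)
    b=cv2.inRange(hsv,(105,120,40),(130,255,255))>0
    rect(C,b&(X>.44)&(X<.54)&(Y>0)&(Y<.2)&(Z>.055),n+' handle')
    o=cv2.inRange(hsv,(5,170,120),(18,255,255))>0
    rect(C,o&(X>.44)&(X<.54)&(Y>0)&(Y<.2)&(Z>.04),n+' shutter')
    rect(C,(X>.6)&(X<.67)&(Y>-.14)&(Y<-.075)&(Z>.012)&(Z<.1),n+' bottle')
    rect(C,(X>.38)&(X<.44)&(Y>-.15)&(Y<-.1)&(Z>.012)&(Z<.1),n+' bung')
E
```

```text
time_s: 24.58
tcp_pos: [0.4847, 0.0727, 0.0219]
eef_rot: [[0.052, 0.999, -0.002], [0.999, -0.052, -0.002], [-0.002, -0.002, -1.0]]
wrist_force: [-14.7, -5.0, 33.6]
opening: 0.015
t 24.575 tcp [0.4847 0.0727 0.0219] yaw 86.99 shift [ 0.0012  0.0019 -0.0001] turn -2.01 j6 1.62 F [-14.7  -5.   33.6] op 0.015
0.0019148652960250582
top handle [181 224   8   8  46] mean [0.4847 0.0552 0.0837] rect [485.7  56.7] [ 9.7 15.8] 86.19 z [0.0636 0.089  0.0956] lo [0.4781 0.0517 0.062 ] hi [0.4934 0.062  0.0978]
top bottle [243 146   3  15  28] mean [ 0.6537 -0.0773  0.0774] rect [655.5 -77.5] [ 2.5 26.7] 84.68 z [0.065  0.0743 0.0903] lo [ 0.6422 -0.0779  0.0597] hi [ 0.6689 -0.0751  0.0915]
top bottle [247 156  18  18 237] mean [ 0.6308 -0.1034  0.0595] rect [ 634.9 -102.3] [34.5 34.3] 42.06 z [0.0205 0.0596 0.0801] lo [ 0.6181 -0.1198  0.0122] hi [ 0.6527 -0.0786  0.0815]
top bung [263 257   9   8  49] mean [ 0.41   -0.1234  0.0212] rect [ 410.1 -123. ] [16.7 18.4] 42.64 z [0.0128 0.0221 0.0264] lo [ 0.4013 -0.1329  0.0121] hi [ 0.4179 -0.1141  0.0274]
scene handle [165 185   9  19 110] mean [0.4811 0.056  0.0759] rect [495.   62.1] [46.1 14.3] 13.19 z [0.0571 0.0767 0.0929] lo [0.4727 0.0517 0.0552] hi [0.5157 0.0743 0.0959]
scene shutter [115 187  39  15 267] mean [0.4825 0.1504 0.0538] rect [484.  142.6] [90.8 64.5] 86.23 z [0.052  0.0536 0.0559] lo [0.4536 0.0975 0.0507] hi [0.5185 0.1893 0.0723]
scene bottle [259 166  18  48 550] mean [ 0.6277 -0.0999  0.0515] rect [637.2 -90.3] [62.8 33.8] 51.75 z [0.0163 0.0527 0.088 ] lo [ 0.6113 -0.1195  0.012 ] hi [ 0.6697 -0.075   0.0994]
scene bung [220 250  10  11  84] mean [ 0.4033 -0.1236  0.0198] rect [ 404.2 -122.7] [18.9 16.9] 72.25 z [0.0129 0.0205 0.025 ] lo [ 0.3956 -0.1318  0.0125] hi [ 0.4146 -0.1137  0.0255]
```

That shift had the wrong sign and the side force rose to 15 N. I take it back and ease a little further the other way.

```bash
python3 -m inch '[-0.0006,-0.001,0,0,-0.001,-0.0022,0,0,-0.001,-0.0022,0,0,-0.001,-0.0022,0,0]'; python3 -c "
from h import *
s=ctrl.observe();print(s['ft_torque'].round(2),abs(s['joint_vel']).max(),s['time_s'])"
```

```text
time_s: 25.18
tcp_pos: [0.4847, 0.0727, 0.0219]
eef_rot: [[0.052, 0.999, 0.001], [0.999, -0.052, -0.0], [-0.0, 0.001, -1.0]]
wrist_force: [-6.1, -0.2, 23.2]
opening: 0.0143
[-0.12  1.53  0.16] 0.0024220272080241333 25.175
```

Flush with about 23 N of press, at rest and still gripped, so I hand it in.

```bash
python3 -c "
from bench import ctrl
ctrl.sign_off()"
```

```text
the job is handed in; nothing more can be done
```

I opened the shutter to its end stop, pushed the plug into the socket until it was flush, and turned it clockwise. I handed it in at about 25 s with the plug still gripped and pressed down. No verdict was reported.

**Last checks**
- **Pressing:** the reported height matches flange-flush and stayed constant through the turn. The upward force was 23 N, against the spring's 12 N at flush.
- **Turn:** tool yaw went from 179° to 87°, about 92°, and it was upright within 0.1°. I did not see the rotor itself.
- **Position:** in the top view the turned handle lies within about 1 mm of the socket's axis. The tool reading was about 2 mm off my socket estimate.
- **Grip:** set to 100 N, fingers at 14 to 15 mm on the 16 mm handle; arm at rest.
- **Shutter and bystanders:** the shutter was still open. The bottle and bung are unmoved in both views. I did not measure the beaker again, but the arm never went near it.

**What disagreed or went wrong**
- **Fingertip height:** the real fingertips stood about 38 mm above the reported tool point. My first try at the shutter closed on air, and I corrected for that in every later grasp.
- **Camera offset:** the two cameras differed by about 5 mm in x. I settled this by squeezing the plug along its handle to find its true position.
- **Side force:** one easing move near the end had the wrong sign and raised the side force to 15 N. I reversed it, leaving about 6 N.

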